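# Third hand at the shaker: hold a tube block against the clamping bar

### The arm

A 6-joint arm with a two-finger parallel gripper is mounted at the origin on the work surface. World frame = base frame: x ahead of the robot, y to its left, z up, the work surface at z = 0. Lengths are in m, angles in rad, forces in N, time in s.
With the tool pointing down it reaches from about 0.35 to 0.875 m from the base axis. Payload 4.2 kg.
Tool frame: the origin (TCP) lies midway between the tips of the shut fingers; the grasp point (between the pads) lies hold_point_z behind it (hold_point_z is the distance from the TCP to the grasp point, in m); z points along the fingers, y is the line along which they close (so a half turn about z gives the same grasp; the last joint's range is limited). The gripper opens to 87 mm and grips with 3 to 60 N. Pads are 19 mm wide; open, the fingers measure 117 mm over their backs; the gripper's body (75 mm by 190 mm) begins 51 mm behind the grasp point.
Start: joints at [-0.928, 0.385, 0.008, 0, -1.194, -0.259], TCP at [0.234, -0.58, 0.2] pointing down, gripper open.
Joint ranges: [-3.14, 3.14], [-1.21, 2.06], [-1.07, 1.41], [-3.16, 2.05], [-2.99, -0.16], [-3.1, 3.1]. Speed limits (rad/s): [2.79, 2.79, 3.14, 3.14, 3.14, 3.14].

### API

Orientations are given as a unit quaternion [x, y, z, w].
In Python, from station import * gives the robot as it stands. The module is installed in compiled form; this text tells all that it offers.
- The arm moves only by the tool carry_out, never from a script. Its argument "motion" is text: rows parted by semicolons, each of 7 numbers parted by spaces: the shift along the tool's x, y, z in m, then the turn, a rotation vector about the tool's x, y, z in rad, then the gripper command: -1 is fully open, 1 is shut, values between are in proportion. A call has exactly 5 rows; each row is the pose to reach, as a shift and turn from the pose commanded when the call began, along the tool's axes at that moment; what a row does not reach only later rows make up. A row lasts 1/12 s, in which the tool goes at most 41.7 mm and 7.16 degrees, less where a joint would pass 70% of its speed; a pose out of reach is approached as far as the arm can. A call with a gripper value outside its range is refused whole. The fingers move at their own pace and stop on an object; "grip_force" is the grip in N (left out, the last holds). Time passes only in rows, so rows that repeat a pose let the fingers close, or fill a call up. It gives the time, the measured TCP pose, the force, the opening and the grip force at its end, in the units of the state.
- get_state(): the state, without advancing time (a new reading comes with each control period).
- grab_frame(name): name is "scene" or "side" or "wrist"; returns a dict with "image" (400x640x3 uint8, red, green, blue), "K" (3x3 intrinsics, pixels), "R" (3x3) and "t" (3): a world point X has camera coordinates R X + t. Camera axes: x right, y down, z forward; pixel columns grow to the right and rows downward; lengths in m; the calibration is good to about 2 mm. The wrist camera is an equidistant fisheye: a pixel r from the principal point sees the ray r / f radians off the axis. A picture is of the moment at which its call begins. There is no depth.
- close_job(): hands the job in; it is judged then, once.
Trained networks look in a picture, given as the dict that the camera call returned (one of the last four; its "shot" number tells which), for a name from the list of things; names that differ only in an ending like _2 or _b are one class to them, and where a whole thing is asked for, a point or a joint stands for the part that bears it (a point fixed in the world has none). Each returns a list of dicts, best first, with "conf" (0 to 1); they miss things now and then, are a little off and sometimes report something else, mostly with a low value. They report only what shows in the picture. A call takes as long as a camera call.
- look_for(picture, name): "extent" ([left, top, right, bottom] as shares, 0 to 1, of the picture: columns of its width, rows of its height, round what is visible of it).
- cut_out(picture, name): "mask" (400x640 bool, what is visible of it) and "extent" ([left, top, right, bottom] as shares, 0 to 1, of the picture: columns of its width, rows of its height, round what is visible of it).
- pinpoint(picture, name): "at" ([column, row] as shares, 0 to 1, of the picture: columns of its width, rows of its height: a listed point, or the origin of a listed thing).
The state is a dict: "time": time; "joints": joint angles; "joint_vel": joint speeds; "joint_torque": joint torques, N m; "position": TCP position; "orientation": TCP orientation; "contact_force": force on the tool from outside, world axes, zero at the start; "moment": the same for the moment, N m; "opening": opening from 0.0 (shut) to 1.0 (fully open); "grip_force": force on a finger pad.
Only numpy, scipy, OpenCV 4.12 (cv2) and the standard library are available. Lean on these libraries where they do the work, as an engineer would, in place of code of your own. Each camera call takes 0.05 s, during which the arm holds its last target. There are 200 camera calls.

### The job

Lift the aluminium tube block with the eight wide holes out of the tray and stand it flat on the shaker's platform between the two foam-sleeved clamping bars, one of its short ends square against the fixed bar (the one farther from you) at about the middle of that bar. Press it against that bar with a steady push of about 10 N, never so hard that you would shove the shaker (30 N), and finish while you are still holding and pressing it there, so that I can slide the front bar up and tighten its knobs. Leave the other blocks, the front bar and everything else where they are.

Things in the scene. Friction and masses are not known exactly. Their poses are not given: they have to be found in the camera images.
- block: the block to be held: plain aluminium tube block with 8 blind holes 17 mm wide in two rows of four; 90 x 54 x 45 mm (its x, y, z), origin at the centre of its underside, x along its length; half-turn symmetric; about 0.4 kg; starts standing in the tray, in any of the three places, its length roughly across the tray
- block_small_holes: leave alone: same aluminium block but with 24 narrow holes (10 mm); 90 x 54 x 45 mm (its x, y, z), origin at the centre of its underside, x along its length; half-turn symmetric
- block_two_holes: leave alone: same aluminium block but with 2 very wide holes (30 mm); 90 x 54 x 45 mm (its x, y, z), origin at the centre of its underside, x along its length; half-turn symmetric
- tray: open grey plastic tray, outside 350 x 190 x 50 mm (its x, y, z), walls and floor 4 mm thick, fixed; origin at the centre of its underside; the three blocks stand about 98 mm apart (centre to centre) along its x
- shaker: orbital shaker, off and locked, fixed: white housing 250 x 250 mm, flat aluminium platform 250 x 250 mm, its top 92 mm above the bench. Origin on the bench under the platform's centre, z up, x from the front bar (nearer the robot) to the fixed bar. Side rails (at y = -108 and +108 mm, 22 wide, 10 high) carry the bars; end blocks and star knobs rise 58 mm above the platform
- platform: the shaker's flat aluminium platform, 250 x 250 mm, fixed to it, clear between the rails (196 mm); origin at the centre of its top face, axes as the shaker's. Smooth hard coating: a block slides on it with a friction coefficient of about 0.15
- stop_sleeve: dark foam sleeve of the fixed bar: horizontal roller, 28 mm thick, 184 mm long along y. Axes as the shaker's; press along +x. Origin at mid-length on the line that the block's end touches, 24 mm above the platform, 86 mm from the shaker's origin in x when unloaded. Soft along x like a spring, 2 N per mm (5 mm at 10 N), bottoms out at 9.5 mm; the origin moves with it
- front_bar: front clamping bar, same make, its knobs slack: it slides along the rails if pushed with more than about 12 N. Origin under its axis at bench height, 75 to 100 mm from the shaker's origin towards the robot; its sleeve is 28 mm in diameter, axis 24 mm above the platform
- beaker: bystander: empty glass beaker, 72 mm wide, 90 mm tall; origin at the centre of its underside
- amber_bottle: bystander: amber reagent bottle, 74 mm wide, 145 mm tall; origin at the centre of its underside
- tip_box: bystander: pipette tip box with lid, 124 x 88 x 86 mm; origin at the centre of its underside
- driver: bystander: hand nut driver lying on the bench, 210 mm long, handle 22 mm thick; origin at bench height where handle and shaft meet, shaft along its x

How it is judged:
By the outcome, as a careful person would: the job done as asked, in the order asked, and still so for the second after the job is handed in, while the arm keeps its last pose, push and grip.
It also fails if it takes over 42 s, if anything falls off the work surface, if the arm or the gripper's body presses on something with over 40 N, if the wrist force passes 120 N, or if a joint passes its speed limit or range.

## Working session

There is one attempt and no reset: what is moved stays moved. The work goes in short steps, Python scripts to look and compute and a tool call to move; the robot and the scene stay as the last step left them, time stands still between calls to the robot, and variables do not carry over. Pictures are saved under pics/ and viewed, at most 10 in all, crops included, and the job is handed in when it is done.

Besides the shell and the picture viewer there is one more tool, called after "Emit:" in YAML: its name, and indented under it one key for each argument. carry_out: Moves the arm, as the interface text tells. Its arguments: {"type":"object","properties":{"motion":{"type":"string"},"grip_force":{"type":"number"}},"required":["motion"]}

```bash
mkdir -p pics
cat > h.py <<'E'
from station import *
import numpy as np, cv2
from scipy.spatial.transform import Rotation as Ro
def save(f,n): cv2.imwrite('pics/'+n+'.png',cv2.cvtColor(f['image'],cv2.COLOR_RGB2BGR))
def ray(f,uv):
    K=f['K'];p=np.linalg.inv(K)@[uv[0],uv[1],1.];d=f['R'].T@p;c=-f['R'].T@f['t'];return c,d
def onz(f,uv,z):
    c,d=ray(f,uv);return c+d*(z-c[2])/d[2]
def proj(f,X):
    p=np.atleast_2d(X)@f['R'].T+f['t'];p=p@f['K'].T;return p[:,:2]/p[:,2:]
E
python3 - <<'E'
from h import *
import station
print([n for n in dir(station) if not n.startswith('_')])
s=get_state();print({k:np.round(v,3).tolist() for k,v in s.items()}, hold_point_z if 'hold_point_z' in globals() else None)
for c in ('scene','side'):
    f=grab_frame(c);save(f,c+'0');print(c,np.round(-f['R'].T@f['t'],3),np.round(f['R'],2).tolist(),f['K'][0])
    for n in ['block','block_small_holes','block_two_holes','shaker','platform','stop_sleeve','front_bar','tray','beaker','amber_bottle','tip_box','driver']:
        r=pinpoint(f,n)
        print(n,[(np.round(np.array(q['at'])*[640,400],1).tolist(),round(q['conf'],2)) for q in r[:2]])
E
```

```text
['MotionError', 'close_job', 'cut_out', 'get_state', 'grab_frame', 'hold_point_z', 'look_for', 'pinpoint']
{'time': 0.0, 'joints': [-0.928, 0.386, 0.007, -0.001, -1.194, -0.259], 'joint_vel': [0.0, -0.001, 0.002, -0.001, 0.001, -0.002], 'joint_torque': [-0.001, -39.067, 18.74, 4.22, 0.011, -0.0], 'position': [0.234, -0.579, 0.199], 'orientation': [-0.191, 0.982, 0.001, -0.0], 'contact_force': [0.12, -0.651, 0.776], 'moment': [0.011, 0.03, -0.004], 'grip_force': 0.0, 'opening': 1.0} 0.0187
scene [1.269 0.149 1.267] [[-0.19, 0.98, 0.01], [0.81, 0.16, -0.56], [-0.56, -0.1, -0.83]] [509.18655105   0.         312.95595077]
block [([392.1, 228.8], 0.87)]
block_small_holes [([399.6, 258.1], 0.79)]
block_two_holes [([387.6, 197.6], 0.96)]
shaker [([246.6, 215.7], 0.71), ([389.0, 228.9], 0.38)]
platform [([248.7, 199.9], 0.75)]
stop_sleeve [([241.3, 219.8], 0.6)]
front_bar []
tray [([391.4, 228.4], 0.56)]
beaker [([233.5, 150.5], 0.87), ([244.6, 220.2], 0.2)]
amber_bottle [([142.8, 206.9], 0.84)]
tip_box [([481.6, 262.7], 0.69)]
driver [([322.4, 204.8], 0.77)]
side [0.332 1.321 0.832] [[-0.99, -0.11, -0.02], [-0.04, 0.48, -0.87], [0.11, -0.87, -0.48]] [485.81470615   0.         315.95990261]
block [([302.5, 276.9], 0.64)]
block_small_holes [([264.4, 281.6], 0.67)]
block_two_holes [([340.6, 277.2], 0.61)]
shaker []
platform [([310.3, 184.8], 0.74)]
stop_sleeve [([284.4, 183.1], 0.58)]
front_bar [([336.3, 275.6], 0.63)]
tray [([304.7, 282.3], 0.68)]
beaker [([374.5, 198.8], 0.81)]
amber_bottle [([313.9, 170.0], 0.92)]
tip_box [([264.5, 346.4], 0.95)]
driver [([325.6, 244.0], 0.84)]
```

View pics/scene0.png

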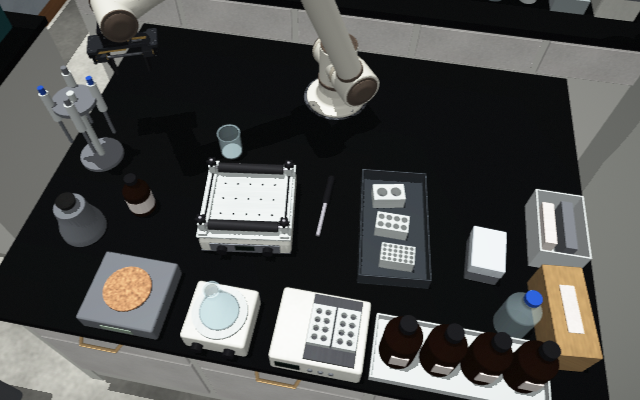

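View pics/side0.png

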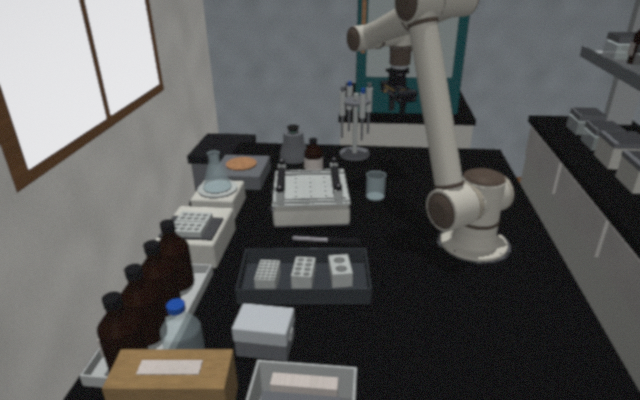

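The scene view shows the 8-hole block as the middle one in the tray at (392,225). The shaker is at (248,205), with its fixed bar at row 225 and its front bar at row 168. Next I'll fit the poses from the masks.

```bash
cat >> h.py <<'E'
from scipy.optimize import minimize, least_squares
def box(p,dx,dy,z0,z1,off=(0,0)):
    x,y,a=p;c,s=np.cos(a),np.sin(a)
    return np.array([[x+c*(i*dx/2+off[0])-s*(j*dy/2+off[1]),y+s*(i*dx/2+off[0])+c*(j*dy/2+off[1]),z] for i in(-1,1) for j in(-1,1) for z in (z0,z1)])
def hullmask(uv):
    m=np.zeros((1600,2560),np.uint8);cv2.fillConvexPoly(m,cv2.convexHull((uv*4+1.5).round().astype(np.int32)),1)
    return cv2.resize(m.astype(np.float32),(640,400),interpolation=cv2.INTER_AREA)
def fit(fms,p0,dims,pr=None,sc=(.01,.01,.1)):
    pr=pr or proj
    def cost(q):
        p=np.array(p0)+q*sc;t=0
        for f,m in fms:
            h=hullmask(pr(f,box(p,*dims)));t+=1-np.minimum(h,m).sum()/np.maximum(h,m).sum()
        return t
    best=min((minimize(cost,[0,0,a],method='Nelder-Mead',options=dict(initial_simplex=np.array([[0,0,a],[1,0,a],[0,1,a],[0,0,a+1]]),xatol=.01,fatol=1e-4)) for a in(-1,0,1)),key=lambda r:r.fun)
    return np.array(p0)+best.x*sc,best.fun/len(fms)
E
python3 - <<'E'
from h import *
fs=grab_frame('scene');fd=grab_frame('side')
def cut(f,n):
    r=cut_out(f,n);return r[0] if r else None
for n in ['block','platform','tip_box','beaker','driver','stop_sleeve','front_bar']:
    a,b=cut(fs,n),cut(fd,n)
    for f,r in((fs,a),(fd,b)):
        if r is not None:
            v,u=np.nonzero(r['mask']);print(n,round(r['conf'],2),u.min(),u.max(),v.min(),v.max(),len(u))
    if n in('block','platform'):
        fm=[(f,r['mask'].astype(np.float32)) for f,r in((fs,a),(fd,b)) if r is not None]
        v,u=np.nonzero(a['mask'])
        if n=='block':
            p=onz(fs,(u.mean(),v.mean()),.03); 
            for k in (fm,fm[:1],fm[1:]): print(fit(k,[p[0],p[1],0],(.09,.054,.004,.049)), fit(k,[p[0],p[1],1.57],(.09,.054,.004,.049)))
        else:
            p=onz(fs,(u.mean(),v.mean()),.092);print(p);print(fit(fm[:1],[p[0],p[1],0],(.25,.25,.085,.092)))
for n in ['stop_sleeve','front_bar','beaker','amber_bottle','driver']:
    A,B=pinpoint(fs,n),pinpoint(fd,n)
    z=.116 if n=='stop_sleeve' else 0
    for f,r in((fs,A),(fd,B)):
        if r: print(n,np.round(onz(f,np.array(r[0]['at'])*[640,400],z),3),round(r[0]['conf'],2))
E
```

```text
block 0.92 375 408 211 239 777
block 0.7 291 314 257 287 665
(array([0.50325348, 0.23751131, 1.5563864 ]), np.float64(0.07146689295768738)) (array([0.5033063 , 0.23714546, 1.55745715]), np.float64(0.070598304271698))
(array([0.50210166, 0.23711132, 1.54620688]), np.float64(0.05644547939300537)) (array([0.50200586, 0.23716779, 1.5487038 ]), np.float64(0.05644547939300537))
(array([0.49763461, 0.24322553, 0.20416667]), np.float64(0.40251362323760986)) (array([0.50329323, 0.23963903, 1.57079349]), np.float64(0.07140976190567017))
platform 0.75 196 294 166 241 4154
platform 0.87 273 349 174 206 1467
[ 0.54662694 -0.16032256  0.092     ]
(array([ 0.53437681, -0.16506266,  0.14598221]), np.float64(0.4072863459587097))
tip_box 0.89 464 505 226 285 2122
tip_box 0.86 232 292 304 360 2942
beaker 0.59 217 241 125 158 673
beaker 0.79 366 385 171 200 514
driver 0.68 315 333 176 236 324
driver 0.9 292 358 236 244 366
stop_sleeve 0.81 207 277 219 231 726
stop_sleeve 0.44 277 284 168 184 117
front_bar 0.89 206 292 157 175 905
front_bar 0.62 254 280 260 288 655
stop_sleeve [ 0.614 -0.155  0.116] 0.96
stop_sleeve [ 0.612 -0.127  0.116] 0.61
front_bar [ 0.476 -0.185  0.   ] 0.69
beaker [ 0.3   -0.288  0.   ] 0.9
beaker [ 0.309 -0.252  0.   ] 0.57
amber_bottle [ 0.565 -0.478 -0.   ] 0.67
amber_bottle [ 0.557 -0.482  0.   ] 0.74
driver [0.463 0.041 0.   ] 0.58
driver [0.457 0.057 0.   ] 0.87
```

Emit:
carry_out:
  motion: "-0.376 0.301 -0.18 0 0 0.385 -1; -0.376 0.301 -0.18 0 0 0.385 -1; -0.376 0.301 -0.18 0 0 0.385 -1; -0.376 0.301 -0.18 0 0 0.385 -1; -0.376 0.301 -0.18 0 0 0.385 -1"

```text
time: 3.02
position: [0.3281, -0.4115, 0.2725]
orientation: [0.001, 1.0, -0.0, 0.0]
contact_force: [1.6, 0.7, 0.9]
opening: 1.0
grip_force: 0.0
```

```bash
cat >> h.py <<'E'
def go(pos,yaw):
    "tool shift/turn from here to pos, pointing down, tool y at world heading yaw (nearest half turn)"
    s=get_state();R=Ro.from_quat(s['orientation']);
    best=None
    for a in (yaw,yaw+np.pi):
        y=np.array([np.cos(a),np.sin(a),0]);z=np.array([0,0,-1.]);x=np.cross(y,z)
        r=(R.inv()*Ro.from_matrix(np.c_[x,y,z])).as_rotvec()
        if best is None or np.linalg.norm(r)<np.linalg.norm(best): best=r
    print('t',round(s['time'],2),'pos',np.round(s['position'],4),'q',np.round(s['orientation'],4),'j',np.round(s['joints'],2),'F',np.round(s['contact_force'],1),'op',round(s['opening'],3),'gf',round(s['grip_force'],1))
    print('move',np.round(R.inv().apply(np.array(pos)-s['position']),4),np.round(best,4))
E
python3 -c "
from h import *
go([.47,-.16,.38],np.pi/2)"
```

```text
t 3.02 pos [ 0.3281 -0.4115  0.2725] q [ 1.4e-03  1.0e+00 -1.0e-04  0.0e+00] j [-0.59  0.17 -0.11  0.   -1.29 -0.98] F [1.6 0.7 0.9] op 1.0 gf 0.0
move [-0.1412  0.2519 -0.1076] [-0.0001  0.     -0.0028]
```

Emit:
carry_out:
  motion: "-0.14 0.252 -0.107 0 0 -0.003 -1; -0.14 0.252 -0.107 0 0 -0.003 -1; -0.14 0.252 -0.107 0 0 -0.003 -1; -0.14 0.252 -0.107 0 0 -0.003 -1; -0.14 0.252 -0.107 0 0 -0.003 -1"

```text
time: 3.43
position: [0.4232, -0.2405, 0.3454]
orientation: [-0.001, 1.0, -0.0, 0.001]
contact_force: [0.7, 0.1, -0.3]
opening: 0.999
grip_force: 0.0
```

Emit:
carry_out:
  motion: "-0.047 0.083 -0.036 0 0 0 -1; -0.047 0.083 -0.036 0 0 0 -1; -0.047 0.083 -0.036 0 0 0 -1; -0.047 0.083 -0.036 0 0 0 -1; -0.047 0.083 -0.036 0 0 0 -1"

```text
time: 3.85
position: [0.4699, -0.1585, 0.3804]
orientation: [-0.002, 1.0, 0.0, 0.0]
contact_force: [0.5, 0.3, 0.0]
opening: 0.998
grip_force: 0.0
```

```bash
python3 -c "
from h import *
go([.47,-.16,.38],np.pi/2)
f=grab_frame('wrist');save(f,'w1');print(f['K'],f['R'].round(3).tolist(),-f['R'].T@f['t'])
for n in ['platform','shaker','stop_sleeve','front_bar']:
    r=pinpoint(f,n);c=cut_out(f,n)
    print(n,[(np.round(np.array(q['at'])*[640,400],1).tolist(),round(q['conf'],2)) for q in r[:2]],[(np.round(np.array(q['extent'])*[640,400,640,400]),round(q['conf'],2)) for q in c[:2]])
np.savez('w1.npz',**{k:f[k] for k in('image','K','R','t')})
"
```

```text
t 3.85 pos [ 0.4699 -0.1585  0.3804] q [-2.e-03  1.e+00  0.e+00  1.e-04] j [ 0.    0.08  0.05 -0.   -1.54 -1.57] F [0.5 0.3 0. ] op 0.998 gf 0.0
move [-0.0001 -0.0015  0.0004] [0.0001 0.0002 0.0039]
[[309.70691629   0.         323.06835079]
 [  0.         309.70691629 202.4313761 ]
 [  0.           0.           1.        ]] [[-0.005, 1.0, 0.001], [0.968, 0.004, 0.25], [0.25, 0.002, -0.968]] [ 0.40326539 -0.15873002  0.56342775]
platform [([321.6, 207.0], 0.84)] [(array([231., 118., 398., 252.]), 0.62)]
shaker [([319.3, 192.7], 0.67), ([513.1, 225.9], 0.39)] [(array([226., 119., 400., 296.]), 0.98)]
stop_sleeve [] [(array([277., 283., 287., 285.]), 0.65), (array([491., 170., 540., 203.]), 0.59)]
front_bar [([312.8, 145.5], 0.76)] [(array([227., 135., 399., 175.]), 0.85)]
```

View pics/w1.png

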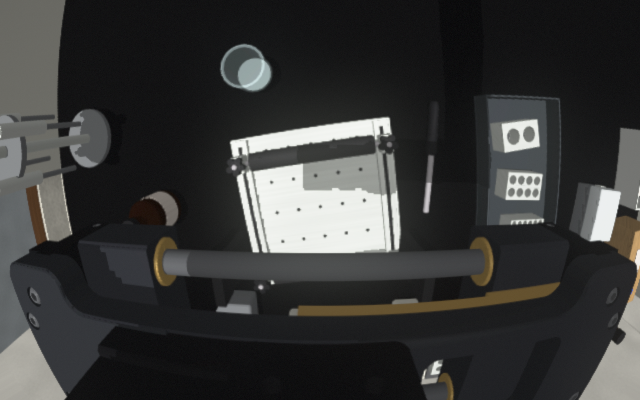

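The wrist view shows the shaker slightly yawed, with near corners at about (232,142) and (389,118). The fixed bar is hidden behind the gripper. I'll rectify both views onto the platform plane.

```bash
cat >> h.py <<'E'
def projw(f,X):
    p=np.atleast_2d(X)@f['R'].T+f['t'];rr=np.hypot(p[:,0],p[:,1]);th=np.arctan2(rr,p[:,2]);K=f['K']
    return p[:,:2]/rr[:,None]*(th*K[0,0])[:,None]+K[:2,2]
def ortho(f,pr,x0,y0,z,w,h,s):
    "columns -> +y, rows -> +x, s m per px"
    c,r=np.meshgrid(np.arange(w),np.arange(h));X=np.c_[(x0+r*s).ravel(),(y0+c*s).ravel(),np.full(w*h,z)]
    uv=pr(f,X).astype(np.float32).reshape(h,w,2);return cv2.remap(f['image'],uv[...,0],uv[...,1],cv2.INTER_CUBIC)
E
python3 -c "
from h import *
f=dict(np.load('w1.npz'));g=grab_frame('scene')
a=ortho(f,projw,.36,-.34,.092,400,400,.0008);b=ortho(g,proj,.36,-.34,.092,400,400,.0008)
save({'image':np.hstack([a,b])},'or1')
np.savez('s1.npz',**{k:g[k] for k in('image','K','R','t')})
"
```

```text
(no output)
```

View pics/or1.png

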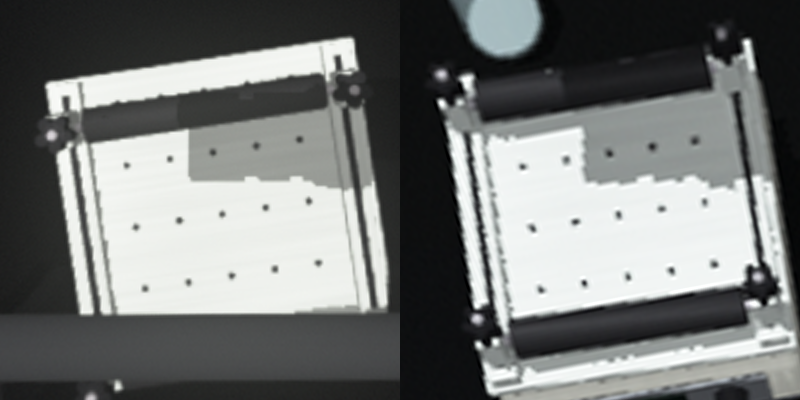

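Both rectified views agree: yaw is about 8.5°, and the middle hole sits at (222,214) and (618,215). I'll fit the hole grid to get a precise shaker pose.

```bash
python3 -c "
from h import *
for fn,pr in(('w1.npz',projw),('s1.npz',proj)):
    f=dict(np.load(fn));s=.0004
    a=cv2.cvtColor(ortho(f,pr,.36,-.34,.092,800,800,s),cv2.COLOR_RGB2GRAY).astype(np.float32)
    d=cv2.morphologyEx(a,cv2.MORPH_CLOSE,np.ones((25,25)))-a
    P,Q=[],[]
    for i in(-1,0,1):
        for j in(-2,-1,0,1,2):
            q=np.array([i*.05,j*.035]);c,sn=np.cos(.148),np.sin(.148)
            x=.5312+c*q[0]-sn*q[1];y=-.164+sn*q[0]+c*q[1]
            r0,c0=int((x-.36)/s),int((y+.34)/s);w=d[r0-14:r0+15,c0-14:c0+15]
            w=np.maximum(w-w.max()*.4,0);rr,cc=np.mgrid[-14:15,-14:15]
            P.append([.36+s*(r0+(w*rr).sum()/w.sum()),-.34+s*(c0+(w*cc).sum()/w.sum())]);Q.append(q)
    P,Q=np.array(P),np.array(Q)
    # similarity fit
    A=np.r_[np.c_[Q[:,0],-Q[:,1],np.ones(15),np.zeros(15)],np.c_[Q[:,1],Q[:,0],np.zeros(15),np.ones(15)]]
    m,res,_,_=np.linalg.lstsq(A,np.r_[P[:,0],P[:,1]],rcond=None)
    print(fn,m[2:],np.arctan2(m[1],m[0]),np.hypot(m[0],m[1]),'rms mm',1e3*np.sqrt(res/30))
"
```

```text
w1.npz [ 0.53095213 -0.16241305] 0.14975202903026674 0.9987366963262894 rms mm [0.09174922]
s1.npz [ 0.53189796 -0.16547456] 0.14975170470654353 0.9982841486712803 rms mm [0.25844111]
```

```bash
python3 -c "
from h import *
go([.503,.237,.30],3.126)"
```

```text
t 4.35 pos [ 0.4694 -0.1597  0.3802] q [-4.e-04  1.e+00 -0.e+00 -1.e-04] j [ 0.    0.08  0.05  0.   -1.54 -1.57] F [-0.6  0.3  0.3] op 1.004 gf 0.0
move [-0.0339  0.3967  0.0802] [ 1.0000e-04 -1.0000e-04 -1.5543e+00]
```

Emit:
carry_out:
  motion: "-0.003 0.03 0.006 0 0 -0.12 -1; -0.005 0.06 0.012 0 0 -0.24 -1; -0.007 0.09 0.018 0 0 -0.36 -1; -0.009 0.12 0.024 0 0 -0.48 -1; -0.012 0.15 0.03 0 0 -0.6 -1"

```text
time: 4.77
position: [0.4811, -0.0082, 0.3502]
orientation: [-0.299, 0.954, -0.0, 0.0]
contact_force: [-0.1, 0.4, -0.4]
opening: 1.002
grip_force: 0.0
```

```bash
python3 -c "
from h import *
go([.503,.237,.30],3.126)"
```

```text
t 4.77 pos [ 0.4811 -0.0082  0.3502] q [-2.989e-01  9.543e-01 -0.000e+00  3.000e-04] j [ 0.32  0.06 -0.05  0.   -1.46 -1.29] F [-0.1  0.4 -0.4] op 1.002 gf 0.0
move [-0.1578  0.1889  0.0503] [-4.00e-04  4.00e-04 -9.48e-01]
```

Emit:
carry_out:
  motion: "-0.02 0.024 0.006 0 0 -0.12 -1; -0.04 0.047 0.013 0 0 -0.24 -1; -0.059 0.071 0.019 0 0 -0.36 -1; -0.079 0.094 0.025 0 0 -0.48 -1; -0.1 0.12 0.032 0 0 -0.6 -1"

```text
time: 5.18
position: [0.4959, 0.1474, 0.3184]
orientation: [-0.568, 0.823, -0.0, 0.0]
contact_force: [-0.2, -1.0, -0.4]
opening: 0.999
grip_force: 0.0
```

```bash
python3 -c "
from h import *
go([.503,.237,.30],3.126)"
```

```text
t 5.18 pos [0.4959 0.1474 0.3184] q [-5.677e-01  8.233e-01 -1.000e-04  4.000e-04] j [ 0.6   0.14 -0.04  0.   -1.4  -0.97] F [-0.2 -1.  -0.4] op 0.999 gf 0.0
move [-0.0862  0.0252  0.0184] [-8.000e-04  3.000e-04 -3.479e-01]
```

Emit:
carry_out:
  motion: "-0.03 0.008 0.006 0 0 -0.12 -1; -0.06 0.017 0.012 0 0 -0.24 -1; -0.086 0.025 0.018 0 0 -0.348 -1; -0.086 0.025 0.018 0 0 -0.348 -1; -0.086 0.025 0.018 0 0 -0.348 -1"

```text
time: 5.6
position: [0.5034, 0.2364, 0.2992]
orientation: [-0.7, 0.714, 0.0, -0.001]
contact_force: [-0.0, 0.3, 0.9]
opening: 0.999
grip_force: 0.0
```

```bash
python3 -c "
from h import *
go([.503,.237,.05],3.126)
f=grab_frame('wrist');g=grab_frame('scene')
R=[cut_out(f,'block'),cut_out(g,'block')]
r=R[0]
print([(q['conf'],np.array(q['extent'])*[640,400,640,400]) for q in r])
if r: print(fit([(f,r[0]['mask'].astype(np.float32))],[.503,.237,1.55],(.09,.054,.004,.049),projw))
print([(projw(f,[[.503,.237,.049]]))])
a=ortho(f,projw,.36,.10,.049,400,400,.0008);b=ortho(g,proj,.36,.10,.049,400,400,.0008)
save({'image':np.hstack([a,b])},'or2')
"
```

```text
t 5.6 pos [0.5034 0.2364 0.2992] q [-7.000e-01  7.142e-01  1.000e-04 -1.200e-03] j [ 0.73  0.21  0.01 -0.   -1.37 -0.75] F [-0.   0.3  0.9] op 0.999 gf 0.0
move [-1.000e-03 -1.000e-04  2.492e-01] [ 0.0017 -0.0016 -0.0045]
[(0.89, array([303.616, 143.6  , 342.528, 208.8  ]))]
(array([0.50231524, 0.24074138, 1.56526187]), np.float64(0.031129777431488037))
[array([[323.94655568, 172.8092918 ]])]
```

View pics/or2.png

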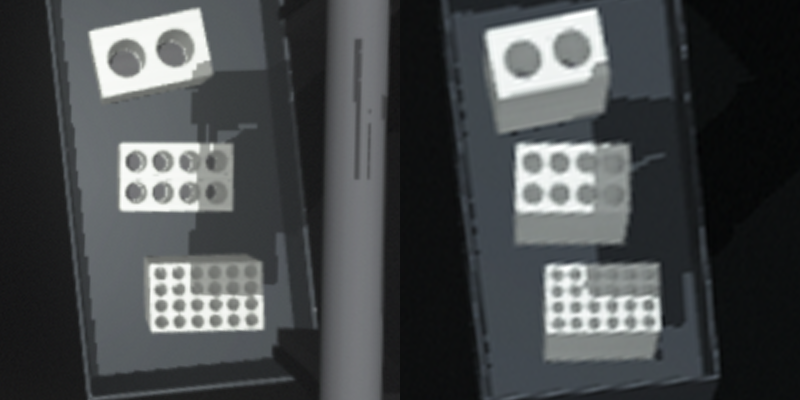

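The block reads (0.502, 0.240) with yaw about 1.566, and both neighbours leave room for the fingers. I'll descend with the opening reduced a little.

```bash
python3 -c "
from h import *
go([.502,.2395,.012],3.137)"
```

```text
t 5.8 pos [0.5038 0.2345 0.3009] q [-6.990e-01  7.151e-01 -1.000e-04  5.000e-04] j [ 0.73  0.21  0.01  0.   -1.37 -0.75] F [ 0.  -0.   0.3] op 1.003 gf 0.0
move [-0.0048  0.0021  0.2889] [-0.0008  0.0005 -0.0182]
```

Emit:
carry_out:
  motion: "-0.004 0.0015 0.035 0 0 -0.015 -0.75; -0.004 0.0015 0.075 0 0 -0.015 -0.75; -0.004 0.0015 0.115 0 0 -0.015 -0.75; -0.004 0.0015 0.155 0 0 -0.015 -0.75; -0.004 0.0015 0.19 0 0 -0.015 -0.75"

```text
time: 6.22
position: [0.5018, 0.2381, 0.1089]
orientation: [-0.704, 0.71, 0.0, 0.0]
contact_force: [0.2, -0.3, -1.5]
opening: 0.882
grip_force: 0.0
```

```bash
python3 -c "
from h import *
go([.502,.2395,.012],3.137)
f=grab_frame('wrist');r=cut_out(f,'block')
if r: print(r[0]['conf'],np.array(r[0]['extent'])*[640,400,640,400],fit([(f,r[0]['mask'].astype(np.float32))],[.502,.239,1.56],(.09,.054,.004,.049),projw))
save(f,'w3');go([.502,.2395,.012],3.137)
"
```

```text
t 6.22 pos [0.5018 0.2381 0.1089] q [-7.042e-01  7.100e-01  1.000e-04  2.000e-04] j [ 0.73  0.35 -0.29 -0.   -0.93 -0.74] F [ 0.2 -0.3 -1.5] op 0.882 gf 0.0
move [-0.0013 -0.0001  0.0969] [-0.0002  0.0004 -0.0035]
0.77 [289.216 152.48  360.384 252.4  ] (array([0.5010782 , 0.23941138, 1.5621682 ]), np.float64(0.08693325519561768))
t 6.32 pos [0.4986 0.2358 0.1052] q [-0.7039  0.7103  0.0011 -0.0062] j [ 0.73  0.36 -0.3  -0.   -0.93 -0.74] F [-0.2 -0.3 -0.3] op 0.873 gf 0.0
move [-0.0044 -0.0043  0.0931] [ 0.0102 -0.0073 -0.0044]
```

View pics/w3.png

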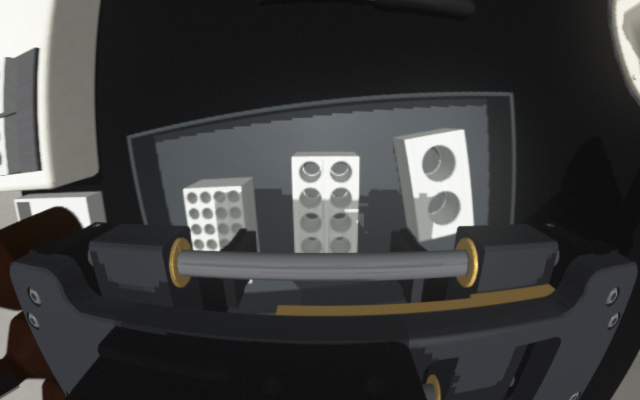

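The block's columns (290–360) are centred between the fingertips (about 240 and 405). I'll continue down.

Emit:
carry_out:
  motion: "-0.001 0 0.03 0 0 -0.003 -0.75; -0.001 0 0.06 0 0 -0.003 -0.75; -0.001 0 0.085 0 0 -0.003 -0.75; -0.001 0 0.096 0 0 -0.003 -0.75; -0.001 0 0.096 0 0 -0.003 -0.75"

```text
time: 6.73
position: [0.5025, 0.2399, 0.0142]
orientation: [-0.706, 0.708, -0.0, -0.001]
contact_force: [1.0, -1.3, 0.0]
opening: 0.877
grip_force: 0.0
```

Emit:
carry_out:
  motion: "0 0 0 0 0 0 1; 0 0 0 0 0 0 1; 0 0 0 0 0 0 1; 0 0 0 0 0 0 1; 0 0 0 0 0 0 1"
  grip_force: 45

```text
time: 7.15
position: [0.5016, 0.2406, 0.0156]
orientation: [-0.706, 0.708, 0.0, -0.0]
contact_force: [-5.0, 0.9, 6.5]
opening: 0.614
grip_force: 45.0
```

Emit:
carry_out:
  motion: "0 0 -0.02 0 0 0 1; 0 0 -0.055 0 0 0 1; 0 0 -0.095 0 0 0 1; 0 0 -0.135 0 0 0 1; 0 0 -0.17 0 0 0 1"

```text
time: 7.57
position: [0.5018, 0.2403, 0.1861]
orientation: [-0.706, 0.708, 0.0, 0.0]
contact_force: [0.9, 0.9, -5.2]
opening: 0.611
grip_force: 45.0
```

```bash
python3 -c "
from h import *
go([.503,.2395,.20],3.137)
f=grab_frame('side');r=cut_out(f,'block');print([(q['conf'],np.array(q['extent'])*[640,400,640,400]) for q in r])
c,s=np.cos(.15),np.sin(.15)
go([.5313+c*.029,-.1635+s*.029,.19],np.pi/2+.15)"
```

```text
t 7.57 pos [0.5018 0.2403 0.1861] q [-7.060e-01  7.082e-01  1.000e-04  1.000e-04] j [ 0.74  0.28 -0.18 -0.   -1.11 -0.74] F [ 0.9  0.9 -5.2] op 0.611 gf 45.0
move [ 0.0007 -0.0012 -0.0139] [0.     0.0003 0.0014]
[(0.89, array([285.824, 203.   , 314.496, 236.6  ]))]
t 7.67 pos [0.5057 0.2427 0.1912] q [-0.7064  0.7078 -0.0014  0.0072] j [ 0.74  0.27 -0.18  0.   -1.1  -0.74] F [ 1.9  1.3 -4.4] op 0.614 gf 45.0
move [ 0.4018 -0.055  -0.0014] [-0.0043  0.0155  1.4189]
```

Emit:
carry_out:
  motion: "0.034 -0.005 -0.005 0 0 0.118 1; 0.068 -0.01 -0.01 0 0 0.236 1; 0.102 -0.014 -0.01 0 0 0.354 1; 0.136 -0.019 -0.01 0 0 0.472 1; 0.17 -0.023 -0.01 0 0 0.59 1"

```text
time: 8.08
position: [0.5233, 0.0688, 0.1924]
orientation: [-0.467, 0.884, 0.001, -0.002]
contact_force: [1.4, 0.4, -4.6]
opening: 0.616
grip_force: 45.0
```

```bash
python3 -c "
from h import *
c,s=np.cos(.15),np.sin(.15)
go([.5313+c*.029,-.1635+s*.029,.2],np.pi/2+.15)"
```

```text
t 8.08 pos [0.5233 0.0688 0.1924] q [-4.671e-01  8.842e-01  6.000e-04 -1.500e-03] j [ 0.44  0.23 -0.24 -0.   -1.11 -1.04] F [ 1.4  0.4 -4.6] op 0.616 gf 45.0
move [ 0.1676 -0.1588 -0.0077] [ 0.0015 -0.003   0.8219]
```

Emit:
carry_out:
  motion: "0.024 -0.023 -0.002 0 0 0.118 1; 0.048 -0.046 -0.004 0 0 0.236 1; 0.072 -0.068 -0.007 0 0 0.354 1; 0.096 -0.091 -0.007 0 0 0.472 1; 0.12 -0.114 -0.007 0 0 0.59 1"

```text
time: 8.5
position: [0.5509, -0.0942, 0.1994]
orientation: [-0.19, 0.982, 0.001, -0.001]
contact_force: [1.1, -0.3, -5.2]
opening: 0.615
grip_force: 45.0
```

```bash
python3 -c "
from h import *
c,s=np.cos(.15),np.sin(.15)
go([.5313+c*.029,-.1635+s*.029,.2],np.pi/2+.15)"
```

```text
t 8.5 pos [ 0.5509 -0.0942  0.1994] q [-1.896e-01  9.819e-01  7.000e-04 -1.500e-03] j [ 0.12  0.28 -0.16 -0.   -1.14 -1.31] F [ 1.1 -0.3 -5.2] op 0.615 gf 45.0
move [ 0.0158 -0.0637 -0.0007] [ 0.0016 -0.0028  0.2314]
```

Emit:
carry_out:
  motion: "0.008 -0.032 0 0 0 0.116 1; 0.016 -0.064 0 0 0 0.231 1; 0.016 -0.064 0 0 0 0.231 1; 0.016 -0.064 0 0 0 0.231 1; 0.016 -0.064 0 0 0 0.231 1"

```text
time: 8.92
position: [0.5603, -0.1578, 0.1993]
orientation: [-0.078, 0.997, 0.001, -0.002]
contact_force: [0.0, 0.2, -5.3]
opening: 0.617
grip_force: 45.0
```

```bash
python3 -c "
from h import *
c,s=np.cos(.15),np.sin(.15)
P=[.5313+c*.029,-.1635+s*.029,.115]
go(P,np.pi/2+.15)
f=grab_frame('wrist');g=grab_frame('scene');a=get_state()
print(a['position'],a['orientation'])
for F,pr in((f,projw),(g,proj)):
    r=cut_out(F,'block')
    print([(q['conf'],np.array(q['extent'])*[640,400,640,400]) for q in r])
    if r:
        b=a['position'][2]-.0142+.004
        print(fit([(F,r[0]['mask'].astype(np.float32))],[P[0],P[1],.15],(.09,.054,b,b+.045),pr))
save(f,'w4')
"
```

```text
t 8.92 pos [ 0.5603 -0.1578  0.1993] q [-7.810e-02  9.969e-01  7.000e-04 -1.700e-03] j [ 0.    0.31 -0.1  -0.   -1.16 -1.42] F [ 0.   0.2 -5.3] op 0.617 gf 45.0
move [ 0.0003 -0.0014  0.0843] [ 0.0016 -0.0033  0.0064]
[ 0.56097289 -0.1570203   0.20036392] [-7.90399007e-02  9.96871071e-01  3.76193238e-04 -7.87178356e-04]
[(0.83, array([270.784, 162.08 , 375.68 , 308.4  ])), (0.64, array([561.728, 102.6  , 613.504, 141.8  ]))]
(array([ 0.56048384, -0.15798045,  0.15960037]), np.float64(0.29004085063934326))
[(0.7, array([226.816, 165.2  , 254.4  , 204.4  ]))]
(array([ 0.568733  , -0.16154902,  0.26781628]), np.float64(0.2581438422203064))
```

View pics/w4.png

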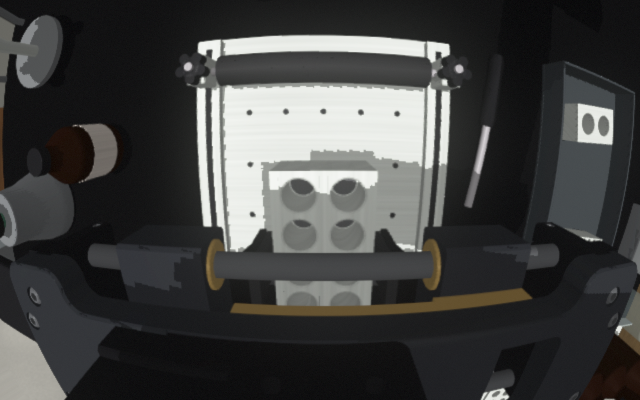

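The block hangs level between the rails: its columns (270–378) are centred on the front sleeve (216–432) and parallel to it. I'll lower it.

Emit:
carry_out:
  motion: "0 0 0.02 0 0 0.007 1; 0 -0.001 0.045 0 0 0.007 1; 0 -0.001 0.07 0 0 0.007 1; 0 -0.001 0.085 0 0 0.007 1; 0 -0.001 0.091 0 0 0.007 1"

```text
time: 9.53
position: [0.5597, -0.1578, 0.1074]
orientation: [-0.075, 0.997, 0.001, -0.003]
contact_force: [-1.4, -0.3, -4.8]
opening: 0.615
grip_force: 45.0
```

Emit:
carry_out:
  motion: "0 0 0 0 0 0 1; 0 0 0.001 0 0 0 1; 0 0 0.002 0 0 0 1; 0 0 0.003 0 0 0 1; 0 0 0.003 0 0 0 1"

```text
time: 9.95
position: [0.5622, -0.159, 0.1082]
orientation: [-0.075, 0.997, -0.0, 0.001]
contact_force: [0.1, 0.4, -4.2]
opening: 0.615
grip_force: 45.0
```

Emit:
carry_out:
  motion: "0 0 0.001 0 0 0 1; 0 0 0.001 0 0 0 1; 0 0 0.002 0 0 0 1; 0 0 0.002 0 0 0 1; 0 0 0.002 0 0 0 1"

```text
time: 10.37
position: [0.5616, -0.1591, 0.1052]
orientation: [-0.075, 0.997, 0.0, -0.0]
contact_force: [-0.5, 0.0, -4.4]
opening: 0.618
grip_force: 45.0
```

Emit:
carry_out:
  motion: "0 0 0.001 0 0 0 1; 0 0 0.001 0 0 0 1; 0 0 0.0015 0 0 0 1; 0 0 0.0015 0 0 0 1; 0 0 0.0015 0 0 0 1"

```text
time: 10.78
position: [0.5617, -0.159, 0.1038]
orientation: [-0.075, 0.997, 0.0, -0.0]
contact_force: [0.5, -0.5, -4.4]
opening: 0.614
grip_force: 45.0
```

Emit:
carry_out:
  motion: "0 0 0.001 0 0 0 1; 0 0 0.001 0 0 0 1; 0 0 0.001 0 0 0 1; 0 0 0.001 0 0 0 1; 0 0 0.001 0 0 0 1"

```text
time: 11.2
position: [0.562, -0.1592, 0.1036]
orientation: [-0.075, 0.997, -0.0, 0.001]
contact_force: [-1.4, -0.7, 2.3]
opening: 0.618
grip_force: 45.0
```

Emit:
carry_out:
  motion: "0 0 0.0008 0 0 0 1; 0 0 0.0008 0 0 0 1; 0 0 0.0008 0 0 0 1; 0 0 0.0008 0 0 0 1; 0 0 0.0008 0 0 0 1"

```text
time: 11.62
position: [0.5622, -0.1592, 0.1036]
orientation: [-0.075, 0.997, -0.0, 0.001]
contact_force: [-2.6, 1.0, 6.3]
opening: 0.615
grip_force: 45.0
```

The block rests on the platform. I'll push along tool -x, which is shaker +x.

Emit:
carry_out:
  motion: "-0.002 0 -0.0004 0 0 0 1; -0.004 0 -0.0004 0 0 0 1; -0.006 0 -0.0004 0 0 0 1; -0.008 0 -0.0004 0 0 0 1; -0.008 0 -0.0004 0 0 0 1"

```text
time: 12.03
position: [0.5706, -0.1583, 0.1036]
orientation: [-0.075, 0.997, -0.001, 0.001]
contact_force: [-2.7, -0.5, 5.9]
opening: 0.611
grip_force: 45.0
```

Emit:
carry_out:
  motion: "-0.001 0 0 0 0 0 1; -0.002 0 0 0 0 0 1; -0.003 0 0 0 0 0 1; -0.004 0 0 0 0 0 1; -0.004 0 0 0 0 0 1"

```text
time: 12.45
position: [0.5725, -0.1579, 0.1036]
orientation: [-0.075, 0.997, -0.0, -0.001]
contact_force: [-6.6, -1.2, 8.9]
opening: 0.62
grip_force: 45.0
```

Emit:
carry_out:
  motion: "-0.001 0 -0.0003 0 0 0 1; -0.002 0 -0.0003 0 0 0 1; -0.003 0 -0.0003 0 0 0 1; -0.003 0 -0.0003 0 0 0 1; -0.003 0 -0.0003 0 0 0 1"

```text
time: 12.87
position: [0.5738, -0.1576, 0.1036]
orientation: [-0.075, 0.997, -0.0, -0.003]
contact_force: [-9.0, -0.9, 9.1]
opening: 0.616
grip_force: 45.0
```

Emit:
carry_out:
  motion: "0 0 0 0 0 0 1; 0 0 0 0 0 0 1; 0 0 0 0 0 0 1; 0 0 0 0 0 0 1; 0 0 0 0 0 0 1"

```text
time: 13.28
position: [0.5738, -0.1576, 0.1036]
orientation: [-0.075, 0.997, -0.0, -0.003]
contact_force: [-8.4, -1.2, 9.1]
opening: 0.612
grip_force: 45.0
```

```bash
python3 -c "
from h import *
c,s=np.cos(.15),np.sin(.15);L=[]
for i in range(6):
    f=grab_frame('scene');a=get_state();d=np.array(a['position'][:2])-[.5313,-.1635]
    L.append([*(np.array([[c,s],[-s,c]])@d*1e3),1e3*a['position'][2],*(np.array([[c,s],[-s,c]])@a['contact_force'][:2]),a['contact_force'][2],*a['moment']])
print(np.round(L,2));q=Ro.from_quat(a['orientation']).as_matrix();print(q.round(4))
g=grab_frame('side');w=grab_frame('wrist')
save({'image':np.hstack([cv2.resize(f['image'][140:260,180:320],(400,343)),cv2.resize(g['image'][140:240,250:367],(400,343))])},'fin')
save(w,'wfin')
"
```

```text
[[ 4.2930e+01 -5.6000e-01  1.0357e+02 -7.3100e+00  2.2000e-01  9.5900e+00
  -8.0000e-02  2.4700e+00 -7.0000e-02]
 [ 4.2920e+01 -5.6000e-01  1.0358e+02 -9.2100e+00  2.9000e-01  9.5200e+00
  -1.5000e-01  2.4600e+00  1.0000e-02]
 [ 4.2900e+01 -5.8000e-01  1.0357e+02 -9.0800e+00 -4.0000e-02  9.4100e+00
  -1.2000e-01  2.5300e+00 -6.0000e-02]
 [ 4.2900e+01 -5.5000e-01  1.0357e+02 -8.3400e+00  4.3000e-01  9.1700e+00
  -6.0000e-02  2.5200e+00 -9.0000e-02]
 [ 4.2900e+01 -5.5000e-01  1.0358e+02 -8.9700e+00  7.1000e-01  8.5700e+00
  -1.5000e-01  2.4800e+00 -4.0000e-02]
 [ 4.2940e+01 -5.5000e-01  1.0359e+02 -8.8800e+00  7.1000e-01  9.2000e+00
  -1.4000e-01  2.4700e+00 -8.0000e-02]]
[[-9.889e-01 -1.487e-01 -5.600e-03]
 [-1.487e-01  9.889e-01 -9.000e-04]
 [ 5.700e-03 -1.000e-04 -1.000e+00]]
```

View pics/fin.png

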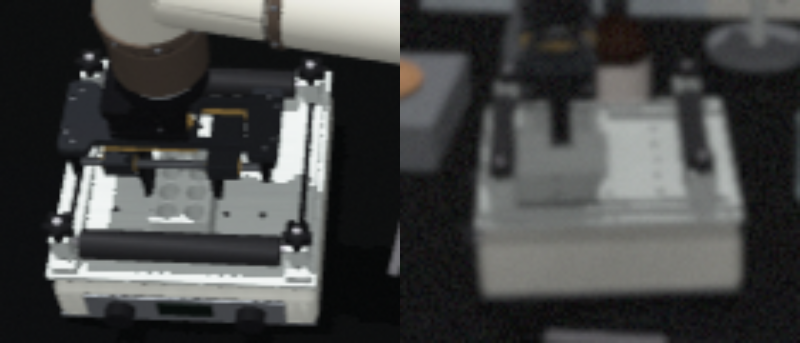

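Measured push is 8.8 N, of which about 2 N is platform friction because I'm pressing down too hard. There is also a slight nose-down pitch of 0.006 rad. I'll ease the downward load, level the block and push a little more.

Emit:
carry_out:
  motion: "0 0 -0.0003 0 -0.002 0 1; 0 0 -0.0006 0 -0.004 0 1; 0 0 -0.0009 0 -0.006 0 1; 0 0 -0.0011 0 -0.006 0 1; 0 0 -0.0011 0 -0.006 0 1"

```text
time: 14.1
position: [0.574, -0.1576, 0.1036]
orientation: [-0.074, 0.997, 0.0, 0.0]
contact_force: [-6.8, -1.4, 4.1]
opening: 0.614
grip_force: 45.0
```

```bash
cat >> h.py <<'E'
def chk(n=5):
    c,s=np.cos(.15),np.sin(.15);L=[];M=np.array([[c,s],[-s,c]])
    for i in range(n):
        f=grab_frame('scene');a=get_state()
        L.append([*(M@(np.array(a['position'][:2])-[.5313,-.1635])*1e3),1e3*a['position'][2],*(M@a['contact_force'][:2]),a['contact_force'][2],*a['moment']])
    print(round(a['time'],2),np.mean(L,0).round(2));q=Ro.from_quat(a['orientation']).as_matrix();print(q[2].round(4),np.arctan2(-q[0,1],q[1,1]).round(4))
E
python3 -c "
from h import *
chk()"
```

```text
14.35 [ 4.3060e+01 -5.3000e-01  1.0359e+02 -6.6100e+00 -4.2000e-01  4.4200e+00
 -4.4000e-01  1.9300e+00 -9.0000e-02]
[-2.e-04  2.e-04 -1.e+00] 0.1488
```

Emit:
carry_out:
  motion: "-0.001 0 -0.0001 0 -0.001 0 1; -0.002 0 -0.0002 0 -0.002 0 1; -0.003 0 -0.0004 0 -0.003 0 1; -0.004 0 -0.0005 0 -0.003 0 1; -0.004 0 -0.0005 0 -0.003 0 1"

```text
time: 14.77
position: [0.5754, -0.1573, 0.1036]
orientation: [-0.074, 0.997, 0.0, -0.001]
contact_force: [-10.3, -1.9, 5.9]
opening: 0.617
grip_force: 45.0
```

```bash
python3 -c "
from h import *
chk()"
```

```text
15.02 [ 44.53  -0.43 103.59 -10.12  -0.23   5.83  -0.67   3.06  -0.16]
[ 0.0023  0.0011 -1.    ] 0.148
```

Emit:
carry_out:
  motion: "-0.0005 0 -0.0003 0 -0.001 0 1; -0.001 0 -0.0006 0 -0.002 0 1; -0.001 0 -0.0006 0 -0.002 0 1; -0.001 0 -0.0006 0 -0.002 0 1; -0.001 0 -0.0006 0 -0.002 0 1"

```text
time: 15.43
position: [0.5756, -0.1572, 0.1036]
orientation: [-0.074, 0.997, 0.001, -0.001]
contact_force: [-11.0, -2.1, 4.6]
opening: 0.616
grip_force: 45.0
```

```bash
python3 -c "
from h import *
chk()
f=grab_frame('scene');w=grab_frame('wrist')
for n in ['front_bar','block','block_small_holes','block_two_holes','beaker','driver']:
    r=pinpoint(f,n);print(n,np.round(np.array(r[0]['at'])*[640,400],1) if r else None)
save(w,'wfin')
"
```

```text
15.68 [ 44.77  -0.39 103.59 -11.14  -1.72   4.35  -0.87   3.17  -0.2 ]
[ 0.002   0.0014 -1.    ] 0.1477
front_bar None
block [248.4 212.1]
block_small_holes [400.2 258.6]
block_two_holes [387.9 199.8]
beaker None
driver None
```

View pics/wfin.png

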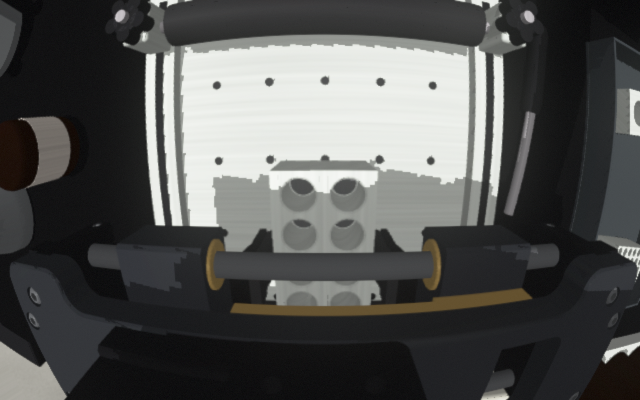

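The block stands centred (columns 270–378) and square to the bars. The measured push is about 11 N including roughly 1 N of friction, so about 10 N is on the foam. I'm handing it in.

```bash
python3 -c "
from station import *
print(close_job())"
```

```text
the job is handed in; nothing more can be done
None
```

The eight-hole block stands flat on the platform, square against the middle of the fixed bar, and the arm is still holding it and pressing with about 10 N; the job took about 16 s and is handed in, but no verdict came back.

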